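# Blow off the fitting case, then hold its lid open

### The arm

A 7-joint arm with a two-finger parallel gripper is mounted at the origin on a cart in front of the work surface, level with it; the furniture and walls round the work are solid. World frame = base frame: x ahead of the robot, y to its left, z up, the work surface at z = 0. Lengths are in m, angles in rad, forces in N, time in s.
With the tool pointing down it reaches from about 0.35 to 0.9 m from the base axis. Payload 8.1 kg.
Tool frame: the origin (TCP) lies on the mounting face of the last link; the fingertips stand 178 mm ahead of it and the grasp point (between the pads) lies 159 mm ahead of it; z points along the fingers, y is the line along which they close (so a half turn about z gives the same grasp; the last joint's range is limited). The gripper opens to 92 mm and grips with 3 to 60 N. Pads are 19 mm wide; open, the fingers measure 130 mm over their backs; the gripper's body (75 mm by 190 mm) begins 47 mm behind the grasp point.
Start: joints at [1.215, 0.434, 0.025, 1.573, -0.012, 1.134, -0.075], TCP at [0.156, -0.605, 0.405] pointing down, gripper open.
Joint ranges: [-2.62, 2.62], [-0.44, 2.09], [-1.27, 1.32], [0.08, 2.57], [-1.32, 4.46], [0.12, 2], [-2.74, 2.74]. Speed limits (rad/s): [2.22, 2.22, 3.01, 3.01, 3.14, 3.14, 3.14].

### API

Orientations are given as a rotation vector (axis times angle).
In Python, from rig import bot gives the robot as it stands.
- The arm moves only by the tool drive_tool, never from a script. Its argument "rows" is a list of rows, each an object with "translation": the shift along the tool's x, y, z in cm, a list of three; "yaw": the turn about the tool's z in degrees. In form: [{"translation": [x, y, z], "yaw": yaw}, ...]. A call has exactly 8 rows; each row shifts and turns the commanded pose from where the row before left it, along the tool's axes as they then stand; what a row does not reach is not made up. A row lasts 1/8 s, in which the tool goes at most 62.5 mm and 10.7 degrees, less where a joint would pass 70% of its speed; a pose out of reach is approached as far as the arm can. A call is refused whole if a number of a shift passes 6.25 or a number of a turn 10.7, either way. A call with a gripper value outside its range is refused whole. "hand" is the closure, from -1 (fully open) to 1 (shut), set as the call begins (left out, the last holds). The fingers move at their own pace and stop on an object; the grip force is fixed at half the most. Time passes only in rows, so rows that do not move let the fingers close, or fill a call up. It gives the time, the measured TCP pose, the force, the opening and the grip force at its end, in the units of the state.
- bot.get_state(): the state, without advancing time (a new reading comes with each control period).
- bot.get_image(name): name is "scene" or "top"; returns (picture, depth): 384x512x3 uint8, red, green, blue; 384x512 float32, m along the optical axis (not along the pixel's ray), 0 where there is no reading.
- bot.camera_model(name): a dict with "fx", "fy", "cx", "cy" (pixels), "k1" (the pictures are not rectified: a ray, as slopes to the right and down, at radius r is drawn at 1 + k1 r^2 times it, then the intrinsics apply), "cam_to_world" (4x4, takes a point from camera to world coordinates). Camera axes: x right, y up, looking along -z (the intrinsics and any distortion apply to the point x, -y, -z); pixel columns grow to the right and rows downward; lengths in m; the calibration is good to about 2 mm. A picture is of the moment at which its call begins. camera_model takes no time and is no camera call.
- bot.close_job(): hands the job in; it is judged then, once.
The state is a dict: "time_s": time; "joint_pos": joint angles; "qvel": joint speeds; "joint_efforts": joint torques, N m; "ee_pos": TCP position; "eef_rot": TCP orientation; "force": force on the tool from outside, world axes, zero at the start; "moment": the same for the moment, N m; "finger_gap": finger opening in m; "finger_force": force on a finger pad.
Only numpy, scipy, OpenCV 4.12 (cv2) and the standard library are available. Lean on these libraries where they do the work, as an engineer would, in place of code of your own. Each camera call takes 0.05 s, during which the arm holds its last target. There are 200 camera calls.

### The job

Before the case of small fittings is opened, pick up the air blow gun and, from in front of the shut case with the nozzle tip a few centimetres off, aim at the catch in the middle of the lid's front edge, lever squeezed, holding steady on it for two seconds. Then gently lay the gun back flat on the bench clear of the case, let go of it, take the lid by its pull bar and lift it to 60 degrees from shut. The lid falls shut by itself, so finish while still holding the bar with the lid steady at 60 degrees; leave the other loose fittings where they are.

Things in the scene. Friction and masses are not known exactly. Their poses are not given: they have to be found in the camera images.
- gun: Air blow gun lying on its side, 49x208x24 mm, about 0.16 kg: blue body, thin steel nozzle at the +y end, hose plug at the -y end, squeeze lever along the +x side. Origin: underside, mid-length. Body spans x -22 to 8 mm, y -74 to 30, z 0 to 24. Grip it from above across x at about y -25 mm (40 mm wide over body and lever, centre x -2 mm): a grip of 15 N squeezes the lever fully.
- nozzle (a point): Tip of the gun's nozzle, at (-22, 102, 12) mm in the gun's frame. The nozzle is bent: this point's own +y axis is the way the air leaves, 0.26 rad to the left (towards the gun's -x) of the gun's +y. The thin nozzle passes through things without contact.
- gun_trigger (a joint): Squeeze lever of the gun: 0 = free, 0.157 rad = fully squeezed; about 1 N at the lever's free end. Springs back.
- case: Grey steel case of small fittings, 106x154x42 mm, fixed to the bench. Origin: centre of its underside; front (catch, pull bar) faces its -x, hinge along y at the back. Body walls 36 mm high; the lid's rim hangs 28 to 39 mm above the bench.
- case_lid (a joint): Lid of the case: 0 = shut, grows as the front edge rises, 1.047 = 60 degrees, stop at 1.83. Little friction; its weight and a light spring close it from any angle up to there (about 1.5 N at the bar).
- pull: Steel pull bar on the lid's front: round bar 11 mm thick, 90 mm long along y, standing 35 mm off the lid's front on two 8 mm posts 68 mm apart (finger room 26 mm behind it in the middle, in front of the catch). Origin: centre of the bar, which is 135.5 mm in front of and 6 mm below the hinge axis when shut. It turns with the lid; shut, it is 31 mm above the bench.
- catch (a point): Point on the front of the catch, a plate 20 mm wide in the middle of the lid's front edge, 53 mm in front of the case's centre and 40 mm above the bench when shut: aim the nozzle here.
- lid_hinge (a point): Middle of the lid's hinge axis, 50.5 mm behind the case's centre and 37 mm above the bench. The axis runs along the case's y.
- tee: Black forged tee fitting, 50x70x25 mm, loose; to be left alone. Origin: centre of its underside.
- nipple: Brass hex nipple lying down, 31x59x27 mm, loose; to be left alone. Origin: centre of its underside.
- ferrule: Grey crimp ferrule lying down, 30x42x30 mm, loose; to be left alone. Origin: centre of its underside.
Not all that is in view belongs to the job. Of the things that look like the gun, take the one that is farthest from the robot's base at the start.

How it is judged:
On the way, in this order (a step that is already met when the one before it is completed fails the run):
1. the gun, held off the bench with its lever squeezed, points steadily at the catch of the shut lid from in front for a second (x of catch in the frame of nozzle between -0.02 and 0.02 m and z of catch in the frame of nozzle between -0.02 and 0.02 m and y of catch in the frame of nozzle between 0.015 and 0.16 m and x of nozzle in the frame of case below -0.065 m and value of joint gun_trigger above 0.08 rad and contact force between gun and the fingers above 0.5 N and height (world z) of gun above 0.012 m and linear speed of gun below 0.03 m/s and angular speed of gun below 0.2 rad/s and value of joint case_lid below 0.1 rad), for 1 s.
2. the gun lies flat on the bench, let go, clear of the case, the lid still shut (height (world z) of gun below 0.01 m and angle between gun's own z axis and vertical below 0.2 rad and linear speed of gun below 0.03 m/s and contact force between gun and the fingers below 0.05 N and contact force between gun and case below 0.05 N and value of joint case_lid below 0.1 rad), for 0.2 s.
At the end, for the whole second after the job is handed in: The lid stands at 60 degrees (within 7) and still, the fingers hold its pull bar and nothing else props it; the gun lies flat on the bench, at rest, let go and not touching the case (value of joint case_lid between 0.925 and 1.169 rad and velocity of joint case_lid between -0.06 and 0.06 rad/s and contact force between pull and the fingers above 0.3 N and height (world z) of gun below 0.01 m and angle between gun's own z axis and vertical below 0.2 rad and linear speed of gun below 0.03 m/s and contact force between gun and the fingers below 0.05 N and contact force between gun and case below 0.05 N); the arm keeps its last pose, push and grip.
It fails at once if the tee is pushed more than 30 mm from its place (distance of tee from where it was at the start of the episode above 0.03 m).
It fails at once if the nipple is pushed more than 30 mm from its place (distance of nipple from where it was at the start of the episode above 0.03 m).
It fails at once if the ferrule is pushed more than 30 mm from its place (distance of ferrule from where it was at the start of the episode above 0.03 m).
It fails at once if the gun is dropped (linear speed of gun above 0.5 m/s and contact force between gun and the fingers below 0.05 N).
It also fails if it takes over 70 s, if anything falls off the work surface, if the arm or the gripper's body presses on something with over 40 N, if the wrist force passes 120 N, or if a joint passes its speed limit or range.

## Working session

There is one attempt and no reset: what is moved stays moved. The work goes in short steps, Python scripts to look and compute and a tool call to move; the robot and the scene stay as the last step left them, time stands still between calls to the robot, and variables do not carry over. Pictures are saved under pics/ and viewed, at most 10 in all, crops included, and the job is handed in when it is done.

Besides the shell and the picture viewer there is one more tool, called after "Emit:" by a JSON object that holds its "name" and its "arguments", one argument or row to a line. drive_tool: Moves the arm, as the interface text tells. Its arguments: {"type":"object","properties":{"rows":{"type":"array","items":{"type":"object","properties":{"translation":{"type":"array","items":{"type":"number"}},"yaw":{"type":"number"}}}},"hand":{"type":"number"}},"required":["rows"]}

```bash
mkdir -p pics
cat > h.py <<'E'
import numpy as np, cv2
from rig import bot
from scipy.spatial.transform import Rotation as R
def grab(n):
    im,d=bot.get_image(n); return im,d,bot.camera_model(n)
def ray(m,u,v):
    x=(u-m['cx'])/m['fx'];y=(v-m['cy'])/m['fy']
    k=np.array([[m['fx'],0,m['cx']],[0,m['fy'],m['cy']],[0,0,1.]])
    s=cv2.undistortPoints(np.array([[[u,v]]],float),k,np.array([m['k1'],0,0,0.]))[0,0]
    T=np.array(m['cam_to_world']); return T[:3,3],T[:3,:3]@np.array([s[0],-s[1],-1])
def onplane(m,u,v,z):
    o,d=ray(m,u,v); return o+d*(z-o[2])/d[2]
def atdepth(m,u,v,dep):
    o,d=ray(m,u,v); return o+d*dep
E
python3 - <<'E'
from h import *
for n in('scene','top'):
    im,d,m=grab(n); cv2.imwrite(f'pics/{n}0.png',im[:,:,::-1]); np.savez(f'{n}0.npz',im=im,d=d)
    print(n,{k:(np.round(v,3).tolist() if k=='cam_to_world' else v) for k,v in m.items()})
s=bot.get_state();print(s)
E
```

```text
scene {'fx': 363.18987137868396, 'fy': 363.18987137868396, 'cx': 255.05493780142925, 'cy': 194.27707594782063, 'k1': 0.002597185722611043, 'cam_to_world': [[-0.641, 0.413, -0.647, -0.084], [-0.768, -0.345, 0.54, 0.564], [0.001, 0.843, 0.538, 0.627], [0.0, 0.0, 0.0, 1.0]]}
top {'fx': 420.1327571822204, 'fy': 420.1327571822204, 'cx': 257.88909596246384, 'cy': 193.69707952992908, 'k1': 0.011459801265771091, 'cam_to_world': [[-0.018, 0.999, -0.045, 0.536], [-1.0, -0.019, -0.009, -0.007], [-0.01, 0.045, 0.999, 1.245], [0.0, 0.0, 0.0, 1.0]]}
{'time_s': 0.1, 'joint_pos': array([ 1.21541696,  0.43513697,  0.02496889,  1.57399573, -0.01160201,
        1.13399686, -0.07510893]), 'qvel': array([-0.00012781, -0.00299024,  0.00021338, -0.00088449, -0.0007094 ,
        0.00209892,  0.00013681]), 'joint_efforts': array([ 3.85473380e-03, -6.69132471e+01,  9.88401622e-01, -3.15153122e+01,
       -6.04896247e-02,  3.72901373e-02,  7.21478318e-05]), 'ee_pos': array([ 0.156232  , -0.60494538,  0.40403739]), 'eef_rot': array([-3.11519927e+00, -3.95720633e-01,  4.65783431e-04]), 'force': array([-0.14151184,  0.09301053, -0.53800647]), 'moment': array([-0.05054509, -0.00251884, -0.00305692]), 'finger_force': 0.0, 'finger_gap': 0.09191274370093133}
```

View pics/scene0.png

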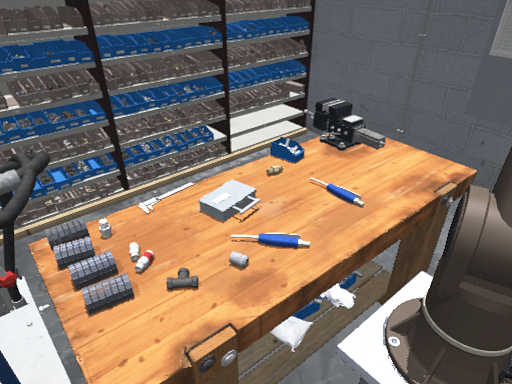

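View pics/top0.png

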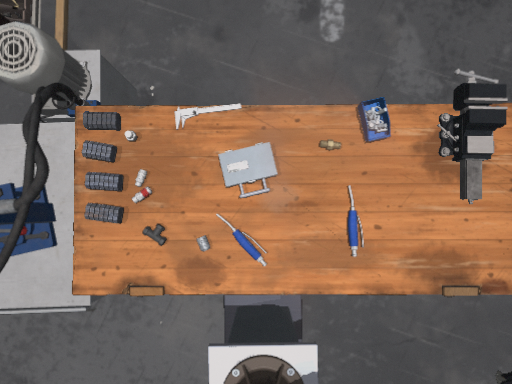

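Candidates for the gun in the top view are A at about (245,243) and B at about (353,220). The blue bin at (375,118) is not a gun. B looks farther from the base (262,384), so I'll check that by measuring and with a crop.

```bash
cat > m1.py <<'E'
from h import *
t=np.load('top0.npz');s=np.load('scene0.npz');mt=bot.camera_model('top');ms=bot.camera_model('scene')
def blobs(im,lo,hi,amin):
    hsv=cv2.cvtColor(im,cv2.COLOR_RGB2HSV);k=cv2.inRange(hsv,lo,hi)
    n,l,st,c=cv2.connectedComponentsWithStats(k)
    return [(l==i,st[i],c[i]) for i in range(1,n) if st[i][4]>amin]
for n,z,m in(('top',t,mt),('scene',s,ms)):
    for k,st,c in blobs(z['im'],(105,150,60),(125,255,255),80):
        if n=='scene' and c[1]<170: continue
        if n=='top' and not(200<c[0]<400 and c[1]>150): continue
        v,u=np.nonzero(k);rect=cv2.minAreaRect(np.c_[u,v].astype(np.float32))
        P=np.array([atdepth(m,a,b,z['d'][b,a]) for a,b in zip(u,v)]);P=P[P[:,2]>-.02]
        P=P[P[:,2]<.06]
        top=np.percentile(P[:,2],95);Q=P[P[:,2]>.008];mu=Q[:,:2].mean(0)
        w,V=np.linalg.eigh(np.cov(Q[:,:2].T));a=V[:,1];pr=(Q[:,:2]-mu)@a
        (rc,rs,ra)=cv2.minAreaRect((Q[:,:2]*1000).astype(np.float32))
        print(n,st,c.round(1),'ztop',top.round(4),'mean',mu.round(4),'axis',np.degrees(np.arctan2(a[1],a[0])).round(1),'ext',pr.min().round(4),pr.max().round(4),'rect',np.round(rc,1),np.round(rs,1),round(ra,1),'r',np.hypot(*mu).round(3))
im=t['im']
a=cv2.resize(im[175:265,320:390,::-1],None,fx=5,fy=5,interpolation=cv2.INTER_CUBIC)
b=cv2.resize(im[135:210,210:285,::-1],None,fx=5,fy=5,interpolation=cv2.INTER_CUBIC)
H=max(a.shape[0],b.shape[0]);o=np.zeros((H,a.shape[1]+b.shape[1],3),np.uint8);o[:a.shape[0],:a.shape[1]]=a;o[:b.shape[0],a.shape[1]:]=b
cv2.imwrite('pics/crop1.png',o)
# case points by depth (world heights) in top
d=t['d']
G=[(u,v,atdepth(mt,u,v,d[v,u])) for v in range(130,205) for u in range(205,290) if d[v,u]>0]
L=np.array([p for u,v,p in G if .033<p[2]<.06]);print('lid top z',np.median(L[:,2]),len(L),cv2.minAreaRect((L[:,:2]*1000).astype(np.float32)))
E
python3 m1.py
```

```text
top [348 211   9  35 249] [352.3 228.3] ztop 0.0261 mean [ 0.4851 -0.2675] axis -179.2 ext -0.0501 0.0487 rect [ 485.7 -267. ] [99.  22.9] 2.0 r 0.554
top [233 230  27  29 224] [246.  244.8] ztop 0.0261 mean [0.4427 0.0413] axis -139.7 ext -0.0507 0.0474 rect [443.5  42.8] [98.1 20.5] 41.0 r 0.445Traceback (most recent call last):
  File "m1.py", line 14, in <module>
    top=np.percentile(P[:,2],95);Q=P[P[:,2]>.008];mu=Q[:,:2].mean(0)
    return _quantile_unchecked(
        a, q, axis, out, overwrite_input, method, keepdims, weights)
    return _ureduce(a,
                    func=_quantile_ureduce_func,
    ...<5 lines>...
                    overwrite_input=overwrite_input,
                    method=method)
    r = func(a, **kwargs)
    result = _quantile(arr,
                       quantiles=q,
    ...<2 lines>...
                       out=out,
                       weights=wgt)
    slices_having_nans = np.isnan(arr[-1, ...])
                                  ~~~^^^^^^^^^
IndexError: index -1 is out of bounds for axis 0 with size 0
```

```bash
sed -i "s/        P=P\[P\[:,2\]<.06\]/        P=P[P[:,2]<.06]\n        if len(P)<40: continue/" m1.py; python3 m1.py
```

```text
top [348 211   9  35 249] [352.3 228.3] ztop 0.0261 mean [ 0.4851 -0.2675] axis -179.2 ext -0.0501 0.0487 rect [ 485.7 -267. ] [99.  22.9] 2.0 r 0.554
top [233 230  27  29 224] [246.  244.8] ztop 0.0261 mean [0.4427 0.0413] axis -139.7 ext -0.0507 0.0474 rect [443.5  42.8] [98.1 20.5] 41.0 r 0.445
scene [327 184  29  19 220] [340.8 192.7] ztop 0.0231 mean [ 0.4843 -0.2617] axis -178.7 ext -0.0538 0.0464 rect [ 488.1 -264.3] [100.2  23.3] 1.3 r 0.551
scene [259 234  39  13 370] [278.1 239.9] ztop 0.023 mean [0.4407 0.0482] axis -139.4 ext -0.0505 0.0507 rect [442.7  45.7] [101.   26.3] 41.6 r 0.443
scene [  0 355  20  29 255] [  5.9 373.5] ztop 0.0144 mean [0.5218 0.6647] axis 115.6 ext -0.0028 0.0029 rect [521.7 664.8] [2.7 5.7] 30.2 r 0.845
lid top z 0.03790069596396428 1869 ((658.6766357421875, 29.53881072998047), (142.2421875, 153.3571014404297), 12.536595344543457)
```

View pics/crop1.png

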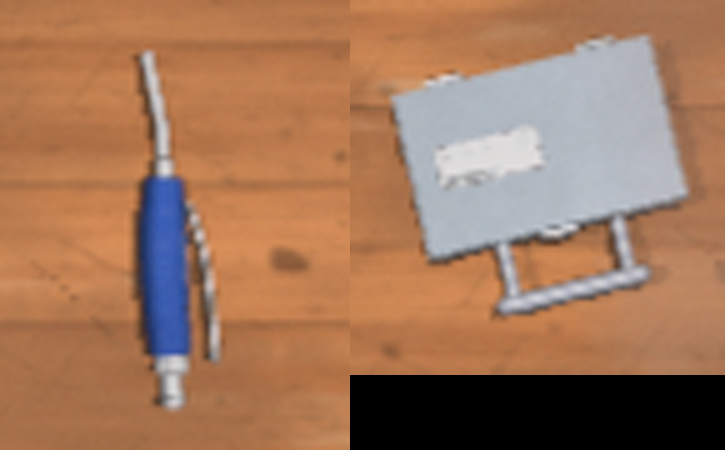

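The crop shows B with its nozzle up, tip at top-view pixel (349.6,185.4) and lever on the right. It is the farther one (0.55 m against 0.44 m), so B is the gun. The case has its catch at (251.6,181.4) and bar ends at (240.6,196.6) and (269,189.6).

```bash
cat > m2.py <<'E'
from h import *
t=np.load('top0.npz');s=np.load('scene0.npz');mt=bot.camera_model('top');ms=bot.camera_model('scene')
f=lambda a,b:(210+(a-350)/5-.4,135+b/5-.4)
print('tip',onplane(mt,349.2,185,.012).round(4))
print('catch',onplane(mt,*f(558,232),.04).round(4))
e=[onplane(mt,*f(*p),.036) for p in((503,303),(645,270))];print('bar ends',np.round(e,4),'mid',np.mean(e,0).round(4))
c=[onplane(mt,*f(*p),.042) for p in((393,97),(650,37),(687,192),(432,260))];c=np.array(c)[:,:2];print('lid corners',c.round(4).tolist(),'ctr',c.mean(0).round(4))
fr=c[3]-c[2];print('y-axis yaw',np.degrees(np.arctan2(fr[1],fr[0]))-90, np.degrees(np.arctan2(*(c[0]-c[1])[::-1]))-90,np.linalg.norm(fr))
b=np.array(e[0]-e[1]);print('bar yaw',np.degrees(np.arctan2(b[1],b[0]))-90,np.linalg.norm(b))
for n,z,m,(u0,u1,v0,v1) in(('top',t,mt,(215,285,140,200)),('scene',s,ms,(195,265,175,225))):
    P=np.array([atdepth(m,u,v,z['d'][v,u]) for v in range(v0,v1) for u in range(u0,u1)])
    L=P[(P[:,2]>.0335)&(P[:,2]<.055)];k=L[:,2]
    print(n,'z pct',np.percentile(k,[10,50,90]).round(4))
im=s['im'];cv2.imwrite('pics/crop2.png',cv2.resize(im[172:232,190:270,::-1],None,fx=8,fy=8,interpolation=cv2.INTER_CUBIC))
E
python3 m2.py
```

```text
tip [ 0.6113 -0.264   0.012 ]
catch [0.6265 0.0225 0.04  ]
bar ends [[ 0.5864  0.055   0.036 ]
 [ 0.6038 -0.0271  0.036 ]] mid [0.5951 0.014  0.036 ]
lid corners [[0.7061, 0.1162], [0.7379, -0.0325], [0.6479, -0.052], [0.6116, 0.0951]] ctr [0.6759 0.0317]
y-axis yaw 13.871580079946625 12.078176098079553 0.1515603389035497
bar yaw 12.017673805115038 0.08402955853730666
top z pct [0.0351 0.0379 0.041 ]
scene z pct [0.0353 0.0372 0.0388]
```

View pics/crop2.png

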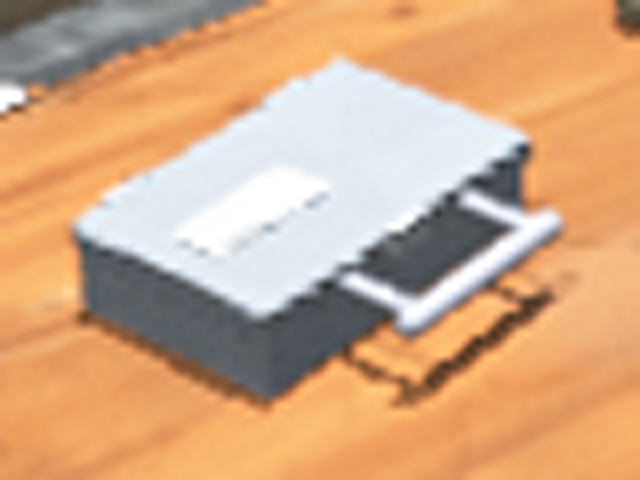

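The scene crop shows bar ends at full-frame (241,212.6) and (259,199.8), and lid corners at (200,201), (232.7,179.5), (255.6,190.1) and (223.1,211). I'll triangulate these with the top view.

```bash
cat > m3.py <<'E'
from m2 import *
print('-----')
g=lambda a,b:(190+a/8-.45,172+b/8-.45)
def tri(pt,ps):
    o1,d1=ray(mt,*pt);o2,d2=ray(ms,*ps)
    A=np.c_[d1,-d2];x=np.linalg.lstsq(A,o2-o1,rcond=None)[0];a=o1+d1*x[0];b=o2+d2*x[1]
    return (a+b)/2,np.linalg.norm(a-b)
T=[(393,97),(650,37),(687,192),(432,260),(503,306),(645,271)]
S=[(80,230),(342,60),(527,145),(265,314),(410,318),(552,225)]
for n,a,b in zip(('BL','BR','FR','FL','barL','barR'),T,S):
    p,e=tri(f(*a),g(*b));print(n,p.round(4),round(e,4))
E
python3 m3.py | sed -n '/-----/,$p'
```

```text
-----
BL [0.7069 0.1166 0.0345] 0.0008
BR [ 0.7398 -0.0313  0.0371] 0.0034
FR [ 0.6494 -0.0518  0.0318] 0.0016
FL [0.613  0.097  0.0384] 0.0039
barL [0.5852 0.0558 0.0332] 0.0015
barR [ 0.6043 -0.0265  0.0281] 0.0019
```

```bash
cat > st.py <<'E'
from h import *
import sys
# usage: st.py gx gy gz heading_deg : grasp-point target
s=bot.get_state();Rm=R.from_rotvec(s['eef_rot']).as_matrix();h=np.degrees(np.arctan2(Rm[1,0],Rm[0,0]))
print('t',round(s['time_s'],2),'p',s['ee_pos'].round(4),'head',h.round(2),'zax',Rm[:,2].round(3),'F',s['force'].round(1),'gap',s['finger_gap'].round(4),'ff',round(s['finger_force'],1),'q',s['joint_pos'].round(2))
if len(sys.argv)>4:
    x,y,z,a=map(float,sys.argv[1:5]);d=np.array([x,y,z+.159])-s['ee_pos'];a_=np.radians(a)
    print('yaw',((h-a+180)%360-180).round(2),'then cm',np.round([100*(d[0]*np.cos(a_)+d[1]*np.sin(a_)),100*(d[0]*np.sin(a_)-d[1]*np.cos(a_)),-100*d[2]],2))
E
python3 st.py 0.484 -0.279 0.023 -0.5
```

```text
Traceback (most recent call last):
  File "st.py", line 5, in <module>
    print('t',round(s['time_s'],2),'p',s['ee_pos'].round(4),'head',h.round(2),'zax',Rm[:,2].round(3),'F',s['force'].round(1),'gap',s['finger_gap'].round(4),'ff',round(s['finger_force'],1),'q',s['joint_pos'].round(2))
                                                                                                                                   ^^^^^^^^^^^^^^^^^^^^^
AttributeError: 'float' object has no attribute 'round'
```

Emit:
{"name": "drive_tool", "arguments": {
  "rows": [
    {"translation": [0, 0, 0], "yaw": 7.5},
    {"translation": [0, 0, 0], "yaw": 7.5},
    {"translation": [4, -4, 0], "yaw": 0},
    {"translation": [4, -4, 0], "yaw": 0},
    {"translation": [4, -4, 0], "yaw": 0},
    {"translation": [4, -4, 0], "yaw": 0},
    {"translation": [4, -4, 0], "yaw": 0},
    {"translation": [4, -4, 0], "yaw": 0}
  ],
  "hand": -1
}}

```text
time_s: 1.1
ee_pos: [0.3994, -0.3658, 0.4046]
eef_rot: [-3.141, 0.014, 0.0]
force: [0.0, -0.3, 0.4]
finger_gap: 0.092
finger_force: 0.0
```

```bash
python3 st.py 0.484 -0.279 0.023 -0.5
```

```text
Traceback (most recent call last):
  File "st.py", line 5, in <module>
    print('t',round(s['time_s'],2),'p',s['ee_pos'].round(4),'head',h.round(2),'zax',Rm[:,2].round(3),'F',s['force'].round(1),'gap',s['finger_gap'].round(4),'ff',round(s['finger_force'],1),'q',s['joint_pos'].round(2))
                                                                                                                                   ^^^^^^^^^^^^^^^^^^^^^
AttributeError: 'float' object has no attribute 'round'
```

Emit:
{"name": "drive_tool", "arguments": {
  "rows": [
    {"translation": [2.8, -2.9, 3], "yaw": 0},
    {"translation": [2.8, -2.9, 3], "yaw": 0},
    {"translation": [2.8, -2.9, 3], "yaw": 0},
    {"translation": [0, 0, 3], "yaw": 0},
    {"translation": [0, 0, 3], "yaw": 0},
    {"translation": [0, 0, 2], "yaw": 0},
    {"translation": [0, 0, 1], "yaw": 0},
    {"translation": [0, 0, 0], "yaw": 0}
  ]
}}

```text
time_s: 2.1
ee_pos: [0.4831, -0.2811, 0.2243]
eef_rot: [-3.141, 0.014, 0.002]
force: [0.8, -0.1, 0.1]
finger_gap: 0.0918
finger_force: 0.0
```

```bash
sed -i "s/s\['finger_gap'\].round(4)/round(s['finger_gap'],4)/" st.py; python3 st.py 0.484 -0.279 0.023 -0.5
python3 - <<'E'
from h import *
for n,(a,b,c,d) in(('top',(165,275,310,400)),('scene',(130,230,280,400))):
    im,_,_=grab(n); cv2.imwrite(f'pics/{n}1.png',cv2.resize(im[a:b,c:d,::-1],None,fx=4,fy=4))
a=cv2.imread('pics/top1.png');b=cv2.imread('pics/scene1.png');o=np.zeros((440,840,3),np.uint8);o[:440,:360]=a;o[:400,360:]=b;cv2.imwrite('pics/both1.png',o[:, :800])
E
```

```text
t 2.1 p [ 0.4831 -0.2811  0.2243] head -0.52 zax [-0.001  0.    -1.   ] F [ 0.8 -0.1  0.1] gap 0.0918 ff 0.0 q [ 0.49  0.55 -0.08  1.91  0.06  0.69 -1.21]
yaw -0.02 then cm [ 0.09 -0.21  4.23]
```

View pics/both1.png

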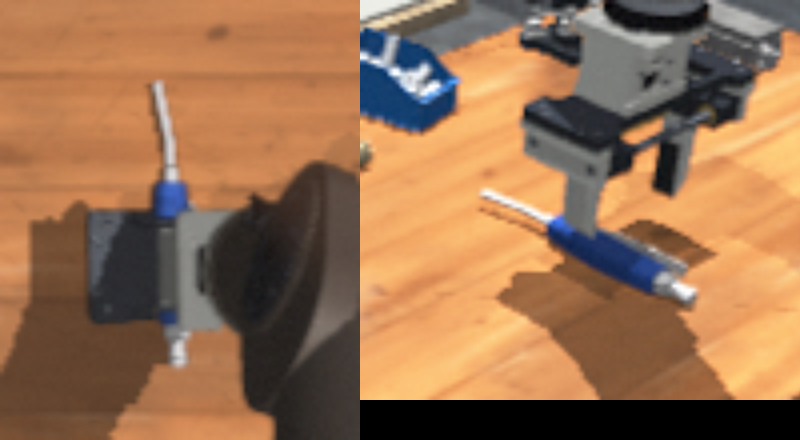

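The fingers straddle the gun body: left finger at about (585,200) and right finger at about (670,150) in the picture. I'll go down and grip.

Emit:
{"name": "drive_tool", "arguments": {
  "rows": [
    {"translation": [0.1, -0.2, 2], "yaw": 0},
    {"translation": [0, 0, 1.5], "yaw": 0},
    {"translation": [0, 0, 0.7], "yaw": 0},
    {"translation": [0, 0, 0], "yaw": 0},
    {"translation": [0, 0, 0], "yaw": 0},
    {"translation": [0, 0, 0], "yaw": 0},
    {"translation": [0, 0, 0], "yaw": 0},
    {"translation": [0, 0, 0], "yaw": 0}
  ]
}}

```text
time_s: 3.2
ee_pos: [0.4843, -0.2792, 0.1829]
eef_rot: [3.141, -0.014, 0.0]
force: [-0.3, 0.4, 0.1]
finger_gap: 0.0916
finger_force: 0.0
```

Emit:
{"name": "drive_tool", "arguments": {
  "rows": [
    {"translation": [0, 0, 0], "yaw": 0},
    {"translation": [0, 0, 0], "yaw": 0},
    {"translation": [0, 0, 0], "yaw": 0},
    {"translation": [0, 0, 0], "yaw": 0},
    {"translation": [0, 0, 0], "yaw": 0},
    {"translation": [0, 0, 0], "yaw": 0},
    {"translation": [0, 0, 0], "yaw": 0},
    {"translation": [0, 0, 0], "yaw": 0}
  ],
  "hand": 1
}}

```text
time_s: 4.2
ee_pos: [0.4843, -0.279, 0.1827]
eef_rot: [-3.141, 0.014, 0.0]
force: [-0.6, 1.1, 0.1]
finger_gap: 0.032
finger_force: 30.0
```

Emit:
{"name": "drive_tool", "arguments": {
  "rows": [
    {"translation": [0, 0, -1], "yaw": 0},
    {"translation": [0, 0, -2], "yaw": 0},
    {"translation": [0, 0, -2], "yaw": 0},
    {"translation": [0, 0, -2], "yaw": 0},
    {"translation": [0, 0, -1], "yaw": 0},
    {"translation": [0, -2, 0], "yaw": 1.9},
    {"translation": [0, -4, 0], "yaw": 0},
    {"translation": [0, -4, 0], "yaw": 0}
  ]
}}

```text
time_s: 5.2
ee_pos: [0.4876, -0.1784, 0.2627]
eef_rot: [3.141, -0.068, -0.0]
force: [0.3, 1.1, -2.4]
finger_gap: 0.0324
finger_force: 30.0
```

Emit:
{"name": "drive_tool", "arguments": {
  "rows": [
    {"translation": [-0.5, -4, 0], "yaw": 0},
    {"translation": [-0.5, -4, 0], "yaw": 0},
    {"translation": [-0.5, -4, 0], "yaw": 0},
    {"translation": [-0.5, -3, 0], "yaw": 0},
    {"translation": [0, -2, 0], "yaw": 0},
    {"translation": [0, -1, 0], "yaw": 0},
    {"translation": [0, 0, 0], "yaw": 0},
    {"translation": [0, 0, 0], "yaw": 0}
  ]
}}

```text
time_s: 6.2
ee_pos: [0.4754, 0.0005, 0.2627]
eef_rot: [3.14, -0.068, -0.0]
force: [0.9, -0.7, -1.4]
finger_gap: 0.032
finger_force: 30.0
```

```bash
python3 st.py 0.458 0.001 0.061 -2.4
python3 - <<'E'
from h import *
out=np.zeros((480,800,3),np.uint8)
for n,(a,b,c,d),x in(('top',(165,245,205,285),0),('scene',(165,260,200,280),400)):
    im,D,m=grab(n); np.savez(f'{n}2.npz',im=im,d=D); p=cv2.resize(im[a:b,c:d,::-1],None,fx=5,fy=5,interpolation=cv2.INTER_CUBIC); out[:p.shape[0],x:x+p.shape[1]]=p
cv2.imwrite('pics/both2.png',out)
E
```

```text
t 6.2 p [0.4754 0.0005 0.2627] head -2.49 zax [-0.    -0.001 -1.   ] F [ 0.9 -0.7 -1.4] gap 0.032 ff 30.0 q [-0.02  0.38 -0.11  2.08  0.07  0.68 -1.8 ]
yaw -0.09 then cm [-1.75  0.02  4.27]
```

View pics/both2.png

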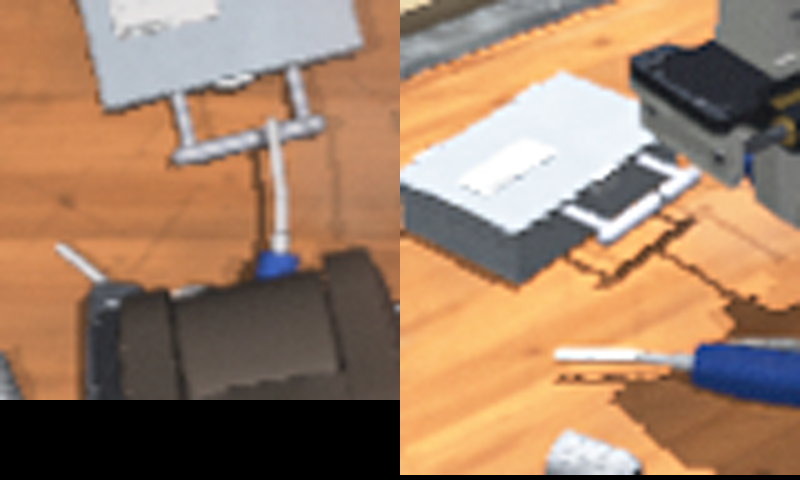

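The nozzle tip is at top pixel about (258.8,189.4). In the scene view it is hidden behind the gripper near the bar at (265,203).

Run:
```python
from h import *
m=bot.camera_model('top');p=onplane(m,258.8,189.4,.092);print('tip',p.round(4))
b=[onplane(m,205+u/5-.4,165+v/5-.4,.092)[:2] for u,v in((281,240),(280,180),(271,124))];
for i in(0,1):
    d=b[i+1]-b[i];print(np.degrees(np.arctan2(d[1],d[0])))
s=bot.get_state()['ee_pos'][:2];h=np.radians(-2.5);d=p[:2]-s
r=np.array([d@[np.cos(h),np.sin(h)],d@[-np.sin(h),np.cos(h)]]);print('rel fwd,left',r)
h=np.radians(0.5);tip=np.array([.625,.021])-.04*np.array([np.cos(np.radians(12.5)),np.sin(np.radians(12.5))])
t=tip-r[0]*np.array([np.cos(h),np.sin(h)])-r[1]*np.array([-np.sin(h),np.cos(h)]);print('hand',t)
```

```text
tip [0.599  0.0007 0.092 ]
-0.11474789075446268
8.05860739447626
rel fwd,left [0.12341652 0.00565557]
hand [0.46258569 0.00561006]
```

Emit:
{"name": "drive_tool", "arguments": {
  "rows": [
    {"translation": [0, 0, 0], "yaw": -4.6},
    {"translation": [-0.6, -0.1, 0.5], "yaw": 0},
    {"translation": [-0.6, -0.1, 1], "yaw": 0},
    {"translation": [0, 0, 1], "yaw": 0},
    {"translation": [0, 0, 1], "yaw": 0},
    {"translation": [0, 0, 0.5], "yaw": 0},
    {"translation": [0, 0, 0.1], "yaw": 0},
    {"translation": [0, 0, 0], "yaw": 0}
  ]
}}

```text
time_s: 7.3
ee_pos: [0.4635, 0.0031, 0.2218]
eef_rot: [3.141, 0.06, 0.0]
force: [0.2, -0.5, -2.2]
finger_gap: 0.0319
finger_force: 30.0
```

```bash
python3 st.py
python3 - <<'E'
from h import *
out=np.zeros((600,800,3),np.uint8)
for n,(a,b,c,d),x in(('top',(160,235,210,290),0),('scene',(165,240,210,290),400)):
    im,D,m=grab(n); p=cv2.resize(im[a:b,c:d,::-1],None,fx=5,fy=5,interpolation=cv2.INTER_CUBIC); out[:p.shape[0],x:x+p.shape[1]]=p
cv2.imwrite('pics/both3.png',out[:380])
E
```

```text
t 7.3 p [0.4635 0.0031 0.2218] head 2.18 zax [ 0. -0. -1.] F [ 0.2 -0.5 -2.2] gap 0.0319 ff 30.0 q [-0.02  0.44 -0.13  2.14  0.1   0.56 -1.76]
```

View pics/both3.png

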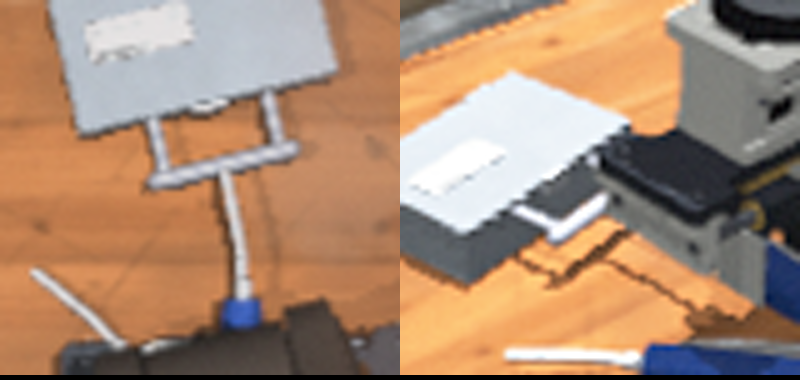

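The nozzle tip at top (254.0,194.6) points along its bend to the catch at (251.4,180.6). I'll hold for two seconds and check the tip height with depth.

Emit:
{"name": "drive_tool", "arguments": {
  "rows": [
    {"translation": [0, 0, 0], "yaw": 0},
    {"translation": [0, 0, 0], "yaw": 0},
    {"translation": [0, 0, 0], "yaw": 0},
    {"translation": [0, 0, 0], "yaw": 0},
    {"translation": [0, 0, 0], "yaw": 0},
    {"translation": [0, 0, 0], "yaw": 0},
    {"translation": [0, 0, 0], "yaw": 0},
    {"translation": [0, 0, 0], "yaw": 0}
  ]
}}

```text
time_s: 8.4
ee_pos: [0.4634, 0.003, 0.2217]
eef_rot: [3.141, 0.06, -0.0]
force: [0.3, 1.1, -1.5]
finger_gap: 0.0319
finger_force: 30.0
```

Emit:
{"name": "drive_tool", "arguments": {
  "rows": [
    {"translation": [0, 0, 0], "yaw": 0},
    {"translation": [0, 0, 0], "yaw": 0},
    {"translation": [0, 0, 0], "yaw": 0},
    {"translation": [0, 0, 0], "yaw": 0},
    {"translation": [0, 0, 0], "yaw": 0},
    {"translation": [0, 0, 0], "yaw": 0},
    {"translation": [0, 0, 0], "yaw": 0},
    {"translation": [0, 0, 0], "yaw": 0}
  ]
}}

```text
time_s: 9.4
ee_pos: [0.4634, 0.003, 0.2217]
eef_rot: [3.141, 0.06, 0.0]
force: [-0.4, -0.1, -2.8]
finger_gap: 0.0323
finger_force: 30.0
```

```bash
python3 st.py
python3 - <<'E'
from h import *
im,D,m=grab('top')
for v in range(192,222,2):
    P=[atdepth(m,u,v,D[v,u]) for u in range(250,263) if D[v,u]>0]
    p=max(P,key=lambda q:q[2]);print(v,p.round(3))
E
```

```text
t 9.4 p [0.4634 0.003  0.2217] head 2.18 zax [ 0. -0. -1.] F [-0.4 -0.1 -2.8] gap 0.0323 ff 30.0 q [-0.02  0.44 -0.13  2.14  0.1   0.56 -1.76]
192 [0.595 0.009 0.04 ]
194 [0.588 0.012 0.059]
196 [0.582 0.012 0.057]
198 [0.577 0.015 0.059]
200 [0.571 0.01  0.054]
202 [0.565 0.01  0.055]
204 [0.56  0.01  0.055]
206 [0.554 0.007 0.057]
208 [0.548 0.004 0.056]
210 [0.543 0.007 0.055]
212 [0.537 0.007 0.055]
214 [0.531 0.005 0.054]
216 [0.526 0.005 0.056]
218 [0.52  0.002 0.056]
220 [ 0.514 -0.004  0.064]
```

Tip height is about 0.053 m against 0.040 m for the catch, which is inside tolerance. I'll drop 6 mm for margin and hold again.

Emit:
{"name": "drive_tool", "arguments": {
  "rows": [
    {"translation": [0, 0, 0.3], "yaw": 0},
    {"translation": [0, 0, 0.3], "yaw": 0},
    {"translation": [0, 0, 0], "yaw": 0},
    {"translation": [0, 0, 0], "yaw": 0},
    {"translation": [0, 0, 0], "yaw": 0},
    {"translation": [0, 0, 0], "yaw": 0},
    {"translation": [0, 0, 0], "yaw": 0},
    {"translation": [0, 0, 0], "yaw": 0}
  ]
}}

```text
time_s: 10.45
ee_pos: [0.4634, 0.003, 0.2157]
eef_rot: [3.141, 0.06, 0.0]
force: [0.3, 0.3, -2.8]
finger_gap: 0.0315
finger_force: 30.0
```

Emit:
{"name": "drive_tool", "arguments": {
  "rows": [
    {"translation": [0, 0, 0], "yaw": 0},
    {"translation": [0, 0, 0], "yaw": 0},
    {"translation": [0, 0, 0], "yaw": 0},
    {"translation": [0, 0, 0], "yaw": 0},
    {"translation": [0, 0, 0], "yaw": 0},
    {"translation": [0, 0, 0], "yaw": 0},
    {"translation": [0, 0, 0], "yaw": 0},
    {"translation": [0, 0, 0], "yaw": 0}
  ]
}}

```text
time_s: 11.45
ee_pos: [0.4634, 0.003, 0.2157]
eef_rot: [3.141, 0.06, 0.0]
force: [-1.0, 0.5, -2.6]
finger_gap: 0.0319
finger_force: 30.0
```

Emit:
{"name": "drive_tool", "arguments": {
  "rows": [
    {"translation": [0, 0, 0], "yaw": 0},
    {"translation": [0, 0, 0], "yaw": 0},
    {"translation": [0, 0, 0], "yaw": 0},
    {"translation": [0, 0, 0], "yaw": 0},
    {"translation": [0, 0, 0], "yaw": 0},
    {"translation": [0, 0, 0], "yaw": 0},
    {"translation": [0, 0, 0], "yaw": 0},
    {"translation": [0, 0, 0], "yaw": 0}
  ]
}}

```text
time_s: 12.45
ee_pos: [0.4634, 0.003, 0.2157]
eef_rot: [3.141, 0.06, 0.0]
force: [-0.1, -0.3, -2.2]
finger_gap: 0.0324
finger_force: 30.0
```

Emit:
{"name": "drive_tool", "arguments": {
  "rows": [
    {"translation": [0, 0, -0.5], "yaw": 0},
    {"translation": [0, 0, -1], "yaw": 0},
    {"translation": [0, 0, -2], "yaw": 0},
    {"translation": [0, 0, -1], "yaw": 0},
    {"translation": [0, 2, 0], "yaw": 0},
    {"translation": [0, 4, 0], "yaw": 0},
    {"translation": [0, 4, 0], "yaw": 0},
    {"translation": [0, 4, 0], "yaw": 0}
  ]
}}

```text
time_s: 13.45
ee_pos: [0.4687, -0.1381, 0.2611]
eef_rot: [3.141, 0.06, 0.001]
force: [1.5, 0.5, -1.1]
finger_gap: 0.0321
finger_force: 30.0
```

Emit:
{"name": "drive_tool", "arguments": {
  "rows": [
    {"translation": [0.5, 4, 0], "yaw": 0},
    {"translation": [0.5, 4, 0], "yaw": 0},
    {"translation": [0.5, 3, 0], "yaw": 0},
    {"translation": [0.5, 2, 0], "yaw": 0},
    {"translation": [0, 1, 0], "yaw": 0},
    {"translation": [0, 0, 0], "yaw": 0},
    {"translation": [0, 0, 0], "yaw": 0},
    {"translation": [0, 0, 0], "yaw": 0}
  ]
}}

```text
time_s: 14.45
ee_pos: [0.4941, -0.275, 0.2608]
eef_rot: [-3.141, -0.062, 0.0]
force: [1.2, 0.1, -1.4]
finger_gap: 0.0317
finger_force: 30.0
```

```bash
python3 st.py 0.484 -0.27 0.0245 2.18
```

```text
t 14.45 p [ 0.4941 -0.275   0.2608] head 2.26 zax [-0.  0. -1.] F [ 1.2  0.1 -1.4] gap 0.0317 ff 30.0 q [ 0.48  0.5  -0.09  1.87  0.06  0.77 -1.18]
yaw 0.08 then cm [-0.99 -0.53  7.73]
```

Emit:
{"name": "drive_tool", "arguments": {
  "rows": [
    {"translation": [0, 0, 2], "yaw": 0},
    {"translation": [0, 0, 2], "yaw": 0},
    {"translation": [0, 0, 1.5], "yaw": 0},
    {"translation": [0, 0, 1], "yaw": 0},
    {"translation": [0, 0, 0.5], "yaw": 0},
    {"translation": [0, 0, 0.3], "yaw": 0},
    {"translation": [0, 0, 0.2], "yaw": 0},
    {"translation": [0, 0, 0], "yaw": 0}
  ]
}}

```text
time_s: 15.45
ee_pos: [0.4941, -0.2761, 0.1859]
eef_rot: [3.141, 0.06, 0.0]
force: [-0.0, -0.6, -2.6]
finger_gap: 0.032
finger_force: 30.0
```

Emit:
{"name": "drive_tool", "arguments": {
  "rows": [
    {"translation": [0, 0, 0.1], "yaw": 0},
    {"translation": [0, 0, 0.1], "yaw": 0},
    {"translation": [0, 0, 0], "yaw": 0},
    {"translation": [0, 0, 0], "yaw": 0},
    {"translation": [0, 0, 0], "yaw": 0},
    {"translation": [0, 0, 0], "yaw": 0},
    {"translation": [0, 0, 0], "yaw": 0},
    {"translation": [0, 0, 0], "yaw": 0}
  ]
}}

```text
time_s: 16.45
ee_pos: [0.494, -0.276, 0.1837]
eef_rot: [3.141, 0.06, 0.0]
force: [-0.6, -0.5, -2.2]
finger_gap: 0.0318
finger_force: 30.0
```

Emit:
{"name": "drive_tool", "arguments": {
  "rows": [
    {"translation": [0, 0, 0.05], "yaw": 0},
    {"translation": [0, 0, 0.05], "yaw": 0},
    {"translation": [0, 0, 0.05], "yaw": 0},
    {"translation": [0, 0, 0], "yaw": 0},
    {"translation": [0, 0, 0], "yaw": 0},
    {"translation": [0, 0, 0], "yaw": 0},
    {"translation": [0, 0, 0], "yaw": 0},
    {"translation": [0, 0, 0], "yaw": 0}
  ]
}}

```text
time_s: 17.45
ee_pos: [0.4941, -0.276, 0.1826]
eef_rot: [3.141, 0.06, 0.0]
force: [-0.7, 0.3, 5.6]
finger_gap: 0.032
finger_force: 30.0
```

Contact with the bench. I'll release and rise.

Emit:
{"name": "drive_tool", "arguments": {
  "rows": [
    {"translation": [0, 0, 0], "yaw": 0},
    {"translation": [0, 0, 0], "yaw": 0},
    {"translation": [0, 0, 0], "yaw": 0},
    {"translation": [0, 0, 0], "yaw": 0},
    {"translation": [0, 0, 0], "yaw": 0},
    {"translation": [0, 0, 0], "yaw": 0},
    {"translation": [0, 0, 0], "yaw": 0},
    {"translation": [0, 0, 0], "yaw": 0}
  ],
  "hand": -1
}}

```text
time_s: 18.45
ee_pos: [0.4941, -0.276, 0.1822]
eef_rot: [3.141, 0.06, 0.0]
force: [1.1, 0.0, -0.4]
finger_gap: 0.092
finger_force: 0.0
```

Emit:
{"name": "drive_tool", "arguments": {
  "rows": [
    {"translation": [0, 0, -1], "yaw": 0},
    {"translation": [0, 0, -2], "yaw": 0},
    {"translation": [0, 0, -3], "yaw": 0},
    {"translation": [0, 0, -4], "yaw": 0},
    {"translation": [0, 0, -4], "yaw": 0},
    {"translation": [0, 0, -2], "yaw": 0},
    {"translation": [0, 0, 0], "yaw": 0},
    {"translation": [0, 0, 0], "yaw": 0}
  ]
}}

```text
time_s: 19.45
ee_pos: [0.4937, -0.2758, 0.3417]
eef_rot: [-3.141, -0.06, 0.001]
force: [0.2, 0.3, -0.5]
finger_gap: 0.0914
finger_force: 0.0
```

```bash
python3 st.py 0.594 0.014 0.12 102.5;python3 st.py 0.594 0.014 0.12 -77.5
python3 - <<'E'
from h import *
from m1 import blobs
E
```

```text
t 19.45 p [ 0.4937 -0.2758  0.3417] head 2.18 zax [-0.001  0.    -1.   ] F [ 0.2  0.3 -0.5] gap 0.0914 ff 0.0 q [ 0.48  0.4  -0.09  1.79  0.04  0.95 -1.16]
yaw -100.32 then cm [26.12 16.07  6.27]
t 19.45 p [ 0.4937 -0.2758  0.3417] head 2.18 zax [-0.001  0.    -1.   ] F [ 0.2  0.3 -0.5] gap 0.0914 ff 0.0 q [ 0.48  0.4  -0.09  1.79  0.04  0.95 -1.16]
yaw 79.68 then cm [-26.12 -16.07   6.27]
top [348 211   9  35 249] [352.3 228.3] ztop 0.0261 mean [ 0.4851 -0.2675] axis -179.2 ext -0.0501 0.0487 rect [ 485.7 -267. ] [99.  22.9] 2.0 r 0.554
top [233 230  27  29 224] [246.  244.8] ztop 0.0261 mean [0.4427 0.0413] axis -139.7 ext -0.0507 0.0474 rect [443.5  42.8] [98.1 20.5] 41.0 r 0.445
scene [327 184  29  19 220] [340.8 192.7] ztop 0.0231 mean [ 0.4843 -0.2617] axis -178.7 ext -0.0538 0.0464 rect [ 488.1 -264.3] [100.2  23.3] 1.3 r 0.551
scene [259 234  39  13 370] [278.1 239.9] ztop 0.023 mean [0.4407 0.0482] axis -139.4 ext -0.0505 0.0507 rect [442.7  45.7] [101.   26.3] 41.6 r 0.443
scene [  0 355  20  29 255] [  5.9 373.5] ztop 0.0144 mean [0.5218 0.6647] axis 115.6 ext -0.0028 0.0029 rect [521.7 664.8] [2.7 5.7] 30.2 r 0.845
lid top z 0.03790069596396428 1869 ((658.6766357421875, 29.53881072998047), (142.2421875, 153.3571014404297), 12.536595344543457)
```

Emit:
{"name": "drive_tool", "arguments": {
  "rows": [
    {"translation": [0, 0, 0], "yaw": -10},
    {"translation": [0, 0, 0], "yaw": -10},
    {"translation": [0, 0, 0], "yaw": -10},
    {"translation": [0, 0, 0], "yaw": -10},
    {"translation": [0, 0, 0], "yaw": -10},
    {"translation": [0, 0, 0], "yaw": -10},
    {"translation": [0, 0, 0], "yaw": -10},
    {"translation": [0, 0, 0], "yaw": -10}
  ],
  "hand": 0.6
}}

```text
time_s: 20.45
ee_pos: [0.4936, -0.2758, 0.3408]
eef_rot: [-2.36, -2.07, 0.001]
force: [-0.2, 0.8, 0.1]
finger_gap: 0.0197
finger_force: 0.0
```

```bash
cat > bar.py <<'E'
from h import *
a=np.radians(12.5);ex=np.array([np.cos(a),np.sin(a)]);ey=np.array([-np.sin(a),np.cos(a)])
def proj(m,P):
    T=np.linalg.inv(np.array(m['cam_to_world']));p=T[:3,:3]@P+T[:3,3];s=np.array([p[0]/-p[2],-p[1]/-p[2]])
    s=s*(1+m['k1']*(s@s));return m['fx']*s[0]+m['cx'],m['fy']*s[1]+m['cy']
c=np.array([.594,.014])
def run(save):
  for n in('top','scene'):
    im,D,m=grab(n);g=cv2.cvtColor(im,cv2.COLOR_RGB2HSV)[:,:,1].astype(np.float32)
    for yy in(-.025,-.012,0,.012,.025):
        r=[]
        for s in np.arange(-.02,.0201,.001):
            q=c+ex*s+ey*yy;u,v=proj(m,np.array([*q,.031]));r.append(cv2.getRectSubPix(g,(1,1),(u,v))[0,0])
        r=np.array(r);w=np.clip(r.max()*.75-r,0,None);print(n,yy,'along case x, mm:',(w@np.arange(-20,21)/w.sum()).round(2),'width',(r<r.max()*.5).sum())
    if n=='scene':
        cv2.imwrite(save,cv2.resize(im[150:230,190:390,::-1],None,fx=4,fy=4,interpolation=cv2.INTER_CUBIC))
    hs=cv2.cvtColor(im,cv2.COLOR_RGB2HSV);k=cv2.inRange(hs,(105,150,60),(125,255,255));nn,l,st,ct=cv2.connectedComponentsWithStats(k)
    print(n,[ct[i].round(1).tolist() for i in range(1,nn) if st[i][4]>150 and 150<ct[i][1]<260])
run('pics/chk.png')
E
python3 bar.py
```

```text
top -0.025 along case x, mm: -0.38 width 12
top -0.012 along case x, mm: -0.49 width 12
top 0 along case x, mm: -0.41 width 12
top 0.012 along case x, mm: -0.48 width 12
top 0.025 along case x, mm: -0.5 width 12
top [[353.5, 225.5], [246.1, 244.9]]
scene -0.025 along case x, mm: 7.35 width 26
scene -0.012 along case x, mm: 7.41 width 26
scene 0 along case x, mm: 7.65 width 26
scene 0.012 along case x, mm: 7.73 width 26
scene 0.025 along case x, mm: 7.71 width 25
scene [[285.4, 150.1], [71.4, 174.6], [339.3, 191.1], [278.1, 239.9]]
```

Emit:
{"name": "drive_tool", "arguments": {
  "rows": [
    {"translation": [0, 0, 0], "yaw": -10},
    {"translation": [0, 0, 0], "yaw": -10},
    {"translation": [4.3, 2.6, 0], "yaw": 0},
    {"translation": [4.3, 2.6, 0], "yaw": 0},
    {"translation": [4.3, 2.6, 0], "yaw": 0},
    {"translation": [4.3, 2.6, 0], "yaw": 0},
    {"translation": [4.3, 2.6, 0], "yaw": 0},
    {"translation": [4, 2.6, 0], "yaw": 0}
  ]
}}

```text
time_s: 21.55
ee_pos: [0.5928, 0.0079, 0.3414]
eef_rot: [-1.978, -2.439, 0.001]
force: [1.0, -1.0, 0.0]
finger_gap: 0.0184
finger_force: 0.0
```

Emit:
{"name": "drive_tool", "arguments": {
  "rows": [
    {"translation": [0, 0, 2], "yaw": 0},
    {"translation": [0, 0, 2], "yaw": 0},
    {"translation": [0, 0, 2], "yaw": 0},
    {"translation": [0, 0, 1], "yaw": 0},
    {"translation": [0, 0, 0], "yaw": 0},
    {"translation": [0, 0, 0], "yaw": 0},
    {"translation": [0, 0, 0], "yaw": 0},
    {"translation": [0, 0, 0], "yaw": 0}
  ]
}}

```text
time_s: 22.55
ee_pos: [0.5928, 0.0061, 0.2727]
eef_rot: [1.973, 2.444, 0.001]
force: [0.6, -0.0, -0.5]
finger_gap: 0.0183
finger_force: 0.0
```

```bash
python3 st.py 0.5935 0.0139 0.037 102.5
```

```text
t 22.55 p [0.5928 0.0061 0.2727] head 102.16 zax [ 0.001 -0.    -1.   ] F [ 0.6 -0.  -0.5] gap 0.0183 ff 0.0 q [ 0.25  0.58 -0.5   1.77  0.35  0.89 -0.2 ]
yaw -0.34 then cm [0.74 0.23 7.67]
```

Emit:
{"name": "drive_tool", "arguments": {
  "rows": [
    {"translation": [0, 0, 0], "yaw": -0.3},
    {"translation": [0.7, 0.2, 0], "yaw": 0},
    {"translation": [0, 0, 2], "yaw": 0},
    {"translation": [0, 0, 2], "yaw": 0},
    {"translation": [0, 0, 1], "yaw": 0},
    {"translation": [0, 0, 0.2], "yaw": 0},
    {"translation": [0, 0, 0], "yaw": 0},
    {"translation": [0, 0, 0], "yaw": 0}
  ]
}}

```text
time_s: 23.55
ee_pos: [0.5934, 0.0135, 0.2209]
eef_rot: [1.966, 2.449, 0.001]
force: [0.0, 1.5, -0.6]
finger_gap: 0.0185
finger_force: 0.0
```

```bash
python3 st.py 0.5935 0.0139 0.037 102.5
python3 - <<'E'
from h import *
im,D,m=grab('scene');cv2.imwrite('pics/pre.png',cv2.resize(im[150:230,200:290,::-1],None,fx=7,fy=7,interpolation=cv2.INTER_CUBIC))
E
```

```text
t 23.55 p [0.5934 0.0135 0.2209] head 102.47 zax [ 0.001  0.    -1.   ] F [ 0.   1.5 -0.6] gap 0.0185 ff 0.0 q [ 0.21  0.64 -0.47  1.81  0.4   0.79 -0.25]
yaw -0.03 then cm [0.04 0.01 2.49]
```

View pics/pre.png

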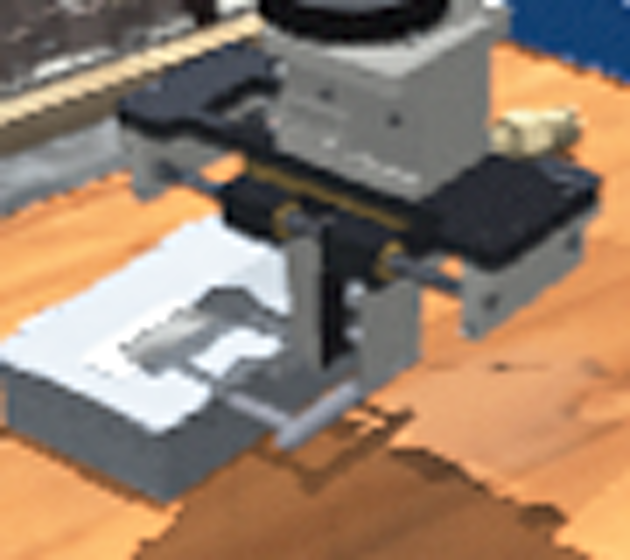

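Before the final descent, the rear finger (about (305,330)) and the front finger (about (385,350)) stand either side of the bar. I'll go down slowly.

Emit:
{"name": "drive_tool", "arguments": {
  "rows": [
    {"translation": [0, 0, 0.3], "yaw": 0},
    {"translation": [0, 0, 0.3], "yaw": 0},
    {"translation": [0, 0, 0.3], "yaw": 0},
    {"translation": [0, 0, 0.3], "yaw": 0},
    {"translation": [0, 0, 0], "yaw": 0},
    {"translation": [0, 0, 0], "yaw": 0},
    {"translation": [0, 0, 0], "yaw": 0},
    {"translation": [0, 0, 0], "yaw": 0}
  ]
}}

```text
time_s: 24.6
ee_pos: [0.5932, 0.0134, 0.2083]
eef_rot: [1.967, 2.45, 0.0]
force: [-0.6, 0.5, 0.0]
finger_gap: 0.0185
finger_force: 0.0
```

No contact. Down another 1.2 cm, then close.

Emit:
{"name": "drive_tool", "arguments": {
  "rows": [
    {"translation": [0, 0, 0.3], "yaw": 0},
    {"translation": [0, 0, 0.3], "yaw": 0},
    {"translation": [0, 0, 0.3], "yaw": 0},
    {"translation": [0, 0, 0.3], "yaw": 0},
    {"translation": [0, 0, 0], "yaw": 0},
    {"translation": [0, 0, 0], "yaw": 0},
    {"translation": [0, 0, 0], "yaw": 0},
    {"translation": [0, 0, 0], "yaw": 0}
  ]
}}

```text
time_s: 25.6
ee_pos: [0.5932, 0.0134, 0.1963]
eef_rot: [1.967, 2.45, 0.0]
force: [0.5, -0.2, 0.2]
finger_gap: 0.0182
finger_force: 0.0
```

Emit:
{"name": "drive_tool", "arguments": {
  "rows": [
    {"translation": [0, 0, 0], "yaw": 0},
    {"translation": [0, 0, 0], "yaw": 0},
    {"translation": [0, 0, 0], "yaw": 0},
    {"translation": [0, 0, 0], "yaw": 0},
    {"translation": [0, 0, 0], "yaw": 0},
    {"translation": [0, 0, 0], "yaw": 0},
    {"translation": [0, 0, 0], "yaw": 0},
    {"translation": [0, 0, 0], "yaw": 0}
  ],
  "hand": 1
}}

```text
time_s: 26.6
ee_pos: [0.5941, 0.0136, 0.1967]
eef_rot: [1.966, 2.448, 0.003]
force: [5.6, 1.0, -0.5]
finger_gap: 0.0095
finger_force: 30.0
```

```bash
python3 st.py
python3 - <<'E'
import numpy as np
t=np.radians(np.linspace(0,60,17));f=135.5*np.cos(t)+6*np.sin(t);w=135.5*np.sin(t)-6*np.cos(t)
print(np.c_[-np.diff(f)/10,-np.diff(w)/10].round(2).tolist())
E
```

```text
t 26.6 p [0.5941 0.0136 0.1967] head 102.48 zax [ 0.003  0.001 -1.   ] F [ 5.6  1.  -0.5] gap 0.0095 ff 30.0 q [ 0.2   0.67 -0.46  1.82  0.42  0.74 -0.26]
[[-0.01, -0.89], [0.05, -0.89], [0.11, -0.88], [0.16, -0.87], [0.22, -0.86], [0.28, -0.84], [0.33, -0.82], [0.38, -0.8], [0.43, -0.77], [0.48, -0.74], [0.53, -0.71], [0.58, -0.67], [0.62, -0.63], [0.66, -0.59], [0.7, -0.55], [0.73, -0.5]]
```

Gripping the bar. I'll lift along the arc: tool +y is toward the hinge, −z is up.

Emit:
{"name": "drive_tool", "arguments": {
  "rows": [
    {"translation": [0, 0.04, -0.89], "yaw": 0},
    {"translation": [0, 0.1, -0.89], "yaw": 0},
    {"translation": [0, 0.15, -0.88], "yaw": 0},
    {"translation": [0, 0.16, -0.87], "yaw": 0},
    {"translation": [0, 0.22, -0.86], "yaw": 0},
    {"translation": [0, 0.28, -0.84], "yaw": 0},
    {"translation": [0, 0.33, -0.82], "yaw": 0},
    {"translation": [0, 0.38, -0.8], "yaw": 0}
  ]
}}

```text
time_s: 27.6
ee_pos: [0.6088, 0.0169, 0.2648]
eef_rot: [-1.966, -2.449, 0.003]
force: [-0.4, -0.8, -3.3]
finger_gap: 0.0096
finger_force: 30.0
```

```bash
python3 st.py
```

```text
t 27.6 p [0.6088 0.0169 0.2648] head 102.48 zax [-0.002 -0.001 -1.   ] F [-0.4 -0.8 -3.3] gap 0.0096 ff 30.0 q [ 0.22  0.61 -0.5   1.73  0.36  0.9  -0.21]
```

Forces are small, so I'll continue.

Emit:
{"name": "drive_tool", "arguments": {
  "rows": [
    {"translation": [0, 0.43, -0.77], "yaw": 0},
    {"translation": [0, 0.48, -0.74], "yaw": 0},
    {"translation": [0, 0.53, -0.71], "yaw": 0},
    {"translation": [0, 0.58, -0.67], "yaw": 0},
    {"translation": [0, 0.62, -0.63], "yaw": 0},
    {"translation": [0, 0.66, -0.59], "yaw": 0},
    {"translation": [0, 0.7, -0.55], "yaw": 0},
    {"translation": [0, 0.73, -0.5], "yaw": 0}
  ]
}}

```text
time_s: 28.6
ee_pos: [0.654, 0.027, 0.3179]
eef_rot: [-1.966, -2.448, 0.007]
force: [-12.0, -3.7, 13.0]
finger_gap: 0.0097
finger_force: 30.0
```

Emit:
{"name": "drive_tool", "arguments": {
  "rows": [
    {"translation": [0, 0, 0], "yaw": 0},
    {"translation": [0, 0, 0], "yaw": 0},
    {"translation": [0, 0, 0], "yaw": 0},
    {"translation": [0, 0, 0], "yaw": 0},
    {"translation": [0, 0, 0], "yaw": 0},
    {"translation": [0, 0, 0], "yaw": 0},
    {"translation": [0, 0, 0], "yaw": 0},
    {"translation": [0, 0, 0], "yaw": 0}
  ]
}}

```text
time_s: 29.6
ee_pos: [0.6544, 0.027, 0.3183]
eef_rot: [-1.966, -2.449, 0.004]
force: [-13.6, -3.7, 17.1]
finger_gap: 0.0098
finger_force: 30.0
```

```bash
python3 st.py
python3 - <<'E'
from h import *
im,D,m=grab('scene');cv2.imwrite('pics/fin.png',cv2.resize(im[130:230,190:370,::-1],None,fx=4.4,fy=4.4,interpolation=cv2.INTER_CUBIC))
E
```

```text
t 29.6 p [0.6544 0.027  0.3183] head 102.47 zax [-0.002 -0.002 -1.   ] F [-13.6  -3.7  17.1] gap 0.0098 ff 30.0 q [ 0.2   0.62 -0.51  1.56  0.33  1.05 -0.18]
```

View pics/fin.png

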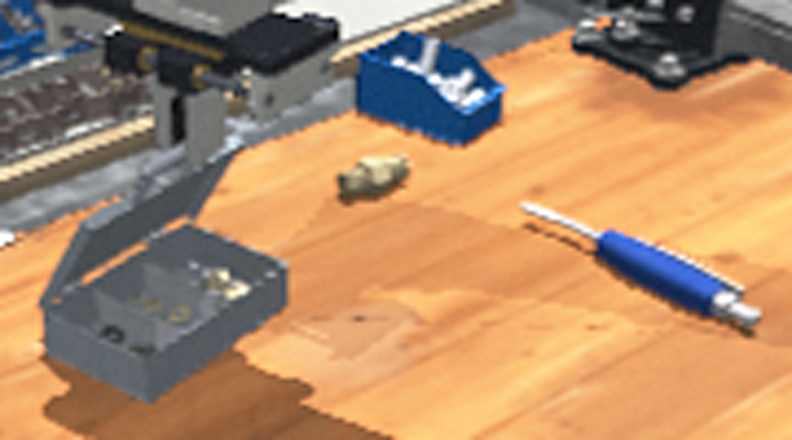

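The lid stands near 60° (57.5° + 2.5° from the arc), the gun lies flat, and the fingers are on the bar. I'll ease the 20 N radial load by moving slightly outward.

Emit:
{"name": "drive_tool", "arguments": {
  "rows": [
    {"translation": [0, -0.05, -0.08], "yaw": 0},
    {"translation": [0, -0.05, -0.08], "yaw": 0},
    {"translation": [0, 0, 0], "yaw": 0},
    {"translation": [0, 0, 0], "yaw": 0},
    {"translation": [0, 0, 0], "yaw": 0},
    {"translation": [0, 0, 0], "yaw": 0},
    {"translation": [0, 0, 0], "yaw": 0},
    {"translation": [0, 0, 0], "yaw": 0}
  ]
}}

```text
time_s: 30.65
ee_pos: [0.6542, 0.0269, 0.3185]
eef_rot: [-1.967, -2.449, 0.002]
force: [-6.6, -2.5, 6.0]
finger_gap: 0.0095
finger_force: 30.0
```

```bash
python3 st.py
python3 - <<'E'
from h import *
im,D,m=grab('scene')
# lid inclination from depth on the visible inner/outer side, case frame
a=np.radians(12.5);ex=np.array([np.cos(a),np.sin(a),0]);ey=np.array([-np.sin(a),np.cos(a),0]);c=np.array([.676,.032,0])
P=np.array([atdepth(m,u,v,D[v,u]) for v in range(155,205) for u in range(195,250) if D[v,u]>0])-c
q=np.c_[P@ex,P@ey,P[:,2]]
k=(q[:,2]>.055)&(q[:,2]<.13)&(abs(q[:,1])<.07)&(q[:,0]>-.06)&(q[:,0]<.06);q=q[k]
sol,res=np.polyfit(q[:,2],q[:,0],1,full=True)[:2];print(len(q),'angle',np.degrees(np.arctan2(1,-sol[0])),'at z=.037 x=',np.polyval(sol,.037))
E
```

```text
t 30.65 p [0.6542 0.0269 0.3185] head 102.48 zax [-0.001 -0.001 -1.   ] F [-6.6 -2.5  6. ] gap 0.0095 ff 30.0 q [ 0.2   0.61 -0.51  1.56  0.33  1.05 -0.18]
281 angle 54.97917697549242 at z=.037 x= 0.055408061819714666
```

Run:
```python
from rig import bot
print(bot.close_job())
```

```text
the job is handed in; nothing more can be done
None
```

The job is handed in at about 31 s of 70; no verdict came back. The gun was aimed at the catch with its lever squeezed for over two seconds, then laid back and released. The fingers hold the pull bar with the lid at about 60° from the arm's measured travel, though a rough depth fit on the lid read 55° (the limit is 53°).

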